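Fit and lock the access cover of the desk wiring box

ROBOT

A 7-joint arm with a two-finger parallel gripper is mounted at the origin on the work surface. World frame = base frame: x ahead of the robot, y to its left, z up, the work surface at z = 0. Lengths are in m, angles in rad, forces in N, time in s.
With the tool pointing down it reaches from about 0.35 to 0.9 m from the base axis. Payload 7.2 kg.
Tool frame: the origin (TCP) lies between the finger pads; the fingertips stand 17 mm ahead of it and the grasp point (between the pads) lies 2 mm behind it; z points along the fingers, y is the line along which they close (so a half turn about z gives the same grasp; the last joint's range is limited). The gripper opens to 88 mm and grips with 3 to 60 N. Pads are 20 mm wide; open, the fingers measure 115 mm over their backs; the gripper's body (75 mm by 178 mm) begins 61 mm behind the grasp point.
Start: joints at [-1.176, 0.411, -0.013, 1.596, 0.006, 1.134, -0.082], TCP at [0.279, 0.559, 0.24] pointing down, gripper open.
Joint ranges: [-2.95, 2.95], [-0.29, 1.99], [-1.47, 1.44], [0.14, 2.54], [-1.03, 4.17], [0.13, 1.85], [-2.86, 2.86]. Speed limits (rad/s): [2.39, 2.39, 3.01, 3.01, 3.14, 3.14, 3.14].

INTERFACE

Orientations are given as [roll, pitch, yaw] about the fixed x, y, z axes, in that order (R = Rz(yaw) Ry(pitch) Rx(roll)).
In Python, from plant import bot gives the robot as it stands.
- The arm moves only by the tool servo_tool, never from a script. Its argument "motion" is a list of rows, each an object with "delta_pos": the shift along the tool's x, y, z in cm, a list of three; "rotation": the turn, a rotation vector about the tool's x, y, z in degrees, a list of three; "jaw": the opening, from 0 (shut) to 1 (fully open). In form: [{"delta_pos": [x, y, z], "rotation": [ax, ay, az], "jaw": jaw}, ...]. A call has exactly 10 rows; each row shifts and turns the commanded pose from where the row before left it, along the tool's axes as they then stand; what a row does not reach is not made up. A row lasts 1/12 s, in which the tool goes at most 41.7 mm and 7.16 degrees, less where a joint would pass 70% of its speed; a pose out of reach is approached as far as the arm can. A call is refused whole if a number of a shift passes 4.17 or a number of a turn 7.16, either way. A call with a gripper value outside its range is refused whole. The fingers move at their own pace and stop on an object; "newtons" is the grip in N (left out, the last holds). Time passes only in rows, so rows that do not move let the fingers close, or fill a call up. It gives the time, the measured TCP pose, the force, the opening and the grip force at its end, in the units of the state.
- bot.sense(): the state, without advancing time (a new reading comes with each control period).
- bot.read_camera(name): name is "side" or "top"; returns a dict with "pixels" (400x640x3 uint8, blue, green, red), "range_z" (400x640 float32, m along the optical axis (not along the pixel's ray), 0 where there is no reading), "vertical_fov" (degrees; the focal length in pixels is half the picture's height over the tangent of half this angle, whatever the lens; pixels are square), "cx", "cy" (the principal point, pixels), "rvec" (rotation vector, rad) and "tvec" (3), from world to camera coordinates, as OpenCV has them. Camera axes: x right, y down, z forward; pixel columns grow to the right and rows downward; lengths in m; the calibration is good to about 2 mm. A picture is of the moment at which its call begins.
- bot.sign_off(): hands the job in; it is judged then, once.
The state is a dict: "clock": time; "joints": joint angles; "joint_velocities": joint speeds; "joint_efforts": joint torques, N m; "eef_pos": TCP position; "tool_rot": TCP orientation; "force": force on the tool from outside, world axes, zero at the start; "torque": the same for the moment, N m; "grip_width": finger opening in m; "finger_force": force on a finger pad.
Only numpy, scipy, OpenCV 4.12 (cv2) and the standard library are available. Lean on these libraries where they do the work, as an engineer would, in place of code of your own. Each camera call takes 0.05 s, during which the arm holds its last target. There are 200 camera calls.

TASK

Fit the loose white access cover fully home in the hatch on top of the grey wiring box, then push its black wing in against the spring until you feel it land, turn it clockwise a quarter turn and let it spring back up into its locked detent. Do not force it: keep the load on the box under 25 N throughout, and leave the phone, the pen pot and the plant where they are.

Things in the scene. Friction and masses are not known exactly. Their poses are not given: they have to be found in the camera images.
- wiring_box: Grey box fixed to the desk, 180 mm (its x) by 280 mm (its y) by 90 mm high; origin: centre of its underside. In the middle of its top is the hatch, an opening 100 mm (x) by 124 mm (y), with a steel keeper bracket standing inside. Beside the hatch on the top lie a white double socket (+y end) and a round black grommet (-y end), both 3 mm high.
- hatch (a point): Centre of the hatch opening, level with the box's top face (90 mm above the desk). Axes as the box. Below it the keeper, a steel cup with a slot 40 mm long along the box's y and 13 mm wide, takes the cross-pin under the cover. It is clamped on uprights at a height that differs by up to 9 mm from box to box and is not given: it must be felt.
- cover: Loose white cover, about 0.3 kg, lying upright on the desk. Plate 116 mm (its x) by 140 mm (its y) by 6 mm over a skirt 96 by 120 mm outside, 32 mm deep, that enters the hatch with 2 mm play each side; its lowest 12 mm taper in by 3.5 mm. Origin: centre of the skirt's lower edge, 38 mm below the plate's top. Fits either way round (half a turn). Red marks: wing open; green: wing locked.
- cover_rim (a point): Point on the cover's axis, level with the underside of the plate's rim, 32 mm above the cover's origin. Axes as the cover. Fully home, the rim rests on the top of the box and this point meets hatch.
- wing_grip (a point): Grip point on the fastener's black wing, on the cover's axis, 76 mm above the cover's origin (38 mm above the plate's top) while the wing is up. The wing is an upright bar 50 mm long, 12 mm thick, 26 mm high, reaching from 23 to 49 mm above the plate on a 10 mm stem with a coil spring; this point is 11 mm below its top. y axis along the bar, x across it.
- wing (a joint): Turn of the wing, rad: 0 = open (bar along the cover's y, to the red marks), grows clockwise from above, 1.57 = locked (along x, to the green marks), stop at 1.66; stays where left. The cross-pin under it, 32 mm long, 5 mm thick, is parallel to the bar. With the cover home it turns only while the pin is pushed down through the keeper's slot; turned when not deep enough, the pin jams.
- plunger (a joint): How far the wing is pushed in, m, 0 = up. The spring pushes up with 3 N at 0, 7 N at 15 mm. Turning needs 4.5 to 13.5 mm (by the keeper's height); 1.5 mm deeper the pin lands on the keeper's solid floor and the force rises steeply. At about 1.57 rad, when the push is eased, it springs up 4 mm or more into the keeper's groove, its locked detent, and can be drawn no higher.
- phone: Dark phone lying on the desk, 75 by 155 by 8 mm, origin at the centre of its underside. Leave alone.
- pen_pot: Round oak pen pot, 72 mm wide, 95 mm high, with pens to 170 mm; origin at the centre of its underside. Leave alone.
- plant_pot: Small plant in a white pot, 84 mm wide, 75 mm high, leaves to 180 mm; origin at the centre of its underside. Leave alone.
There are look-alikes about, which are no part of the job. What is shaped like the cover but purple or turquoise is not meant.

How it is judged:
By the outcome, as a careful person would: the job done as asked, in the order asked, and still so for the second after the job is handed in, with the robot touching nothing.
It also fails if it takes over 54 s, if anything falls off the work surface, if the arm or the gripper's body presses on something with over 40 N, if the wrist force passes 120 N, or if a joint passes its speed limit or range.

## Working session

There is one attempt and no reset: what is moved stays moved. The work goes in short steps, Python scripts to look and compute and a tool call to move; the robot and the scene stay as the last step left them, time stands still between calls to the robot, and variables do not carry over. Pictures are saved under pics/ and viewed, at most 10 in all, crops included, and the job is handed in when it is done.

Besides the shell and the picture viewer there is one more tool, called after "Emit:" in YAML: its name, and indented under it one key for each argument. servo_tool: Moves the arm, as the interface text tells. Its arguments: {"type":"object","properties":{"motion":{"type":"array"},"newtons":{"type":"number"}},"required":["motion"]}

```bash
mkdir -p pics; ls
cat > h.py <<'E'
import numpy as np, cv2
from plant import bot
def cam(name):
    c=bot.read_camera(name); f=200/np.tan(np.radians(c["vertical_fov"])/2)
    R=cv2.Rodrigues(np.array(c["rvec"],float))[0]; t=np.array(c["tvec"],float).ravel()
    return c,f,R,t
def cloud(c,f,R,t):
    v,u=np.mgrid[0:400,0:640]; z=c["range_z"]
    P=np.stack([(u-c["cx"])/f*z,(v-c["cy"])/f*z,z],-1)
    W=(P-t)@R; W[z==0]=np.nan
    return W
E
python3 - <<'E'
from h import *
for n in("top","side"):
    c,f,R,t=cam(n); cv2.imwrite(f"pics/{n}0.png",c["pixels"]); print(n,f,c["cx"],c["cy"],-R.T@t,{k:c[k] for k in c if k not in("pixels","range_z")})
    np.save(f"{n}0.npy",cloud(c,f,R,t))
print(bot.sense())
E
```

```text
pics
top 423.32156056485894 316.590761830121 200.51305138836284 [0.37616872 0.07547928 1.25973241] {'vertical_fov': 50.577167383303205, 'cx': 316.590761830121, 'cy': 200.51305138836284, 'rvec': array([ 2.18903771, -2.13081684,  0.11379253]), 'tvec': array([0.07235055, 0.51712864, 1.20891238])}
side 422.3382818862297 318.6086209289437 196.1058724870869 [ 0.40819571 -0.7248482   1.00430944] {'vertical_fov': 50.68016846436554, 'cx': 318.6086209289437, 'cy': 196.1058724870869, 'rvec': array([ 2.42520408, -0.11973563,  0.05177481]), 'tvec': array([-0.48407992,  0.14210833,  1.20255476])}
{'clock': 0.1, 'joints': array([-1.17619353,  0.41182394, -0.01269407,  1.59690285,  0.00557888,
        1.13430012, -0.08223389]), 'joint_velocities': array([-4.36475562e-04, -1.23129755e-03, -4.04595925e-05, -3.61966387e-03,
       -5.09436517e-05, -1.18473634e-03, -1.20353136e-03]), 'joint_efforts': array([ 3.68508889e-03, -5.89096069e+01,  6.44300524e-01, -2.91710973e+01,
       -5.37838193e-02,  1.45462132e-02,  6.51502523e-05]), 'eef_pos': array([0.27889052, 0.55887405, 0.23891427]), 'tool_rot': array([-3.14019638e+00,  8.63901462e-05,  2.67875455e+00]), 'force': array([-0.59909438,  0.64291712,  0.22807185]), 'torque': array([ 0.0334132 ,  0.04740383, -0.04332332]), 'finger_force': 0.0, 'grip_width': 0.0880505097236906}
```

View pics/top0.png

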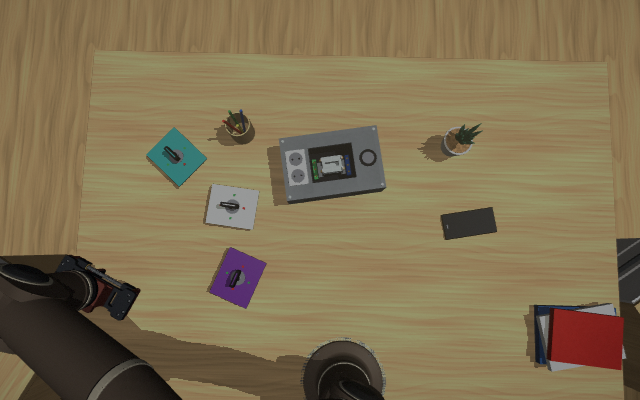

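View pics/side0.png

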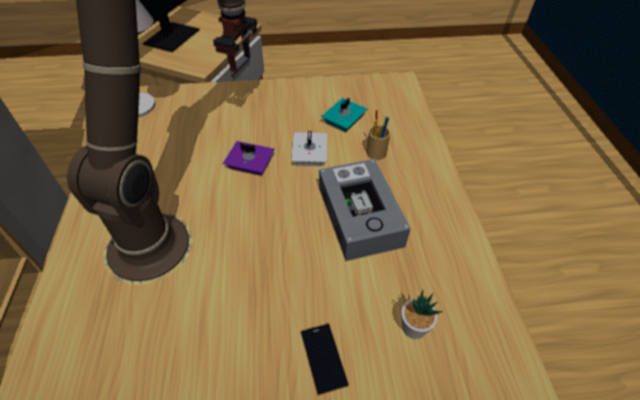

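Top view: candidates are the turquoise cover (177,156), the white one (231,207) and the purple one (237,277). By the description I choose the white one. The box is at about (332,163), with the plant, phone and pens clear of it. Next I'll measure and check a close crop.

Run:
```python
from h import *
W=np.load("top0.npy"); im=cv2.imread("pics/top0.png")
hsv=cv2.cvtColor(im,cv2.COLOR_BGR2HSV)
def rect(m,l):
    P=W[m][:,:2]; r=cv2.minAreaRect((P*1000).astype(np.float32)); print(l,m.sum(),r,"z",np.nanmedian(W[m][:,2])); return r
v,u=np.mgrid[0:400,0:640]
reg=(u>195)&(u<270)&(v>175)&(v<240)
z=W[...,2]
rect(reg&(z>0.030)&(z<0.046),"plate")
rect(reg&(z>0.015),"cover all")
rect(reg&(z>0.075)&(z<.1),"wing")
P=W[reg&(z>0.07)];print("wingtop z",np.percentile(P[:,2],[5,50,95]))
regb=(u>265)&(u<400)&(v>115)&(v<210)
rect(regb&(z>0.083)&(z<.1),"boxtop")
m=(regb&(z>0.083)&(z<.1)).astype(np.uint8)
cs,h=cv2.findContours(m,cv2.RETR_CCOMP,cv2.CHAIN_APPROX_NONE)
for c,hh in zip(cs,h[0]):
    if hh[3]>=0 and len(c)>40:
        q=W[c[:,0,1],c[:,0,0]][:,:2]; q=q[~np.isnan(q).any(1)]; print("hole",cv2.minAreaRect((q*1000).astype(np.float32)))
inn=(u>315)&(u<352)&(v>148)&(v<178); print("keeper z",np.nanpercentile(z[inn],[5,25,50,75,95]))
cr=np.hstack([cv2.resize(im[180:235,200:265],None,fx=6,fy=6,interpolation=2),cv2.resize(im[140:195,305:370],None,fx=6,fy=6,interpolation=2)])
cv2.imwrite("pics/c1.png",cr)
```

```text
plate 1809 ((491.27862548828125, 331.78533935546875), (140.98477172851562, 116.14098358154297), 83.126708984375) z 0.03745328149105858
cover all 1905 ((491.3053894042969, 331.8017578125), (140.94244384765625, 116.35529327392578), 83.34858703613281) z 0.037620725863451714
wing 80 ((490.8252868652344, 331.31549072265625), (49.551944732666016, 11.99465274810791), 83.02635955810547) z 0.0858410210441235
wingtop z [0.075124   0.08550078 0.09020439]
boxtop 4769 ((617.655029296875, 46.25665283203125), (181.10140991210938, 280.642578125), 9.421622276306152) z 0.09020521673869335
hole ((617.1028442382812, 46.524559020996094), (105.40962982177734, 129.59127807617188), 9.262280464172363)
keeper z [0.00098756 0.00413846 0.00869871 0.06769798 0.07337988]
```

View pics/c1.png

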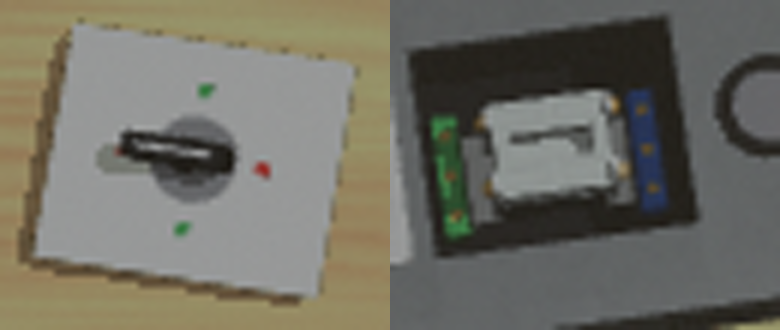

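The crop confirms the choice: white plate, bar towards the red mark (262,170), green marks at (206,90) and (182,229), so the wing is open. The keeper is visible in the hatch. The cover is at (0.491, 0.332) with yaw −7°, and the box at (0.617, 0.046) with yaw +9.3°.

Emit:
servo_tool:
  motion:
    - {"delta_pos": [0,0,0.4],"rotation": [0,0,7.05],"jaw": 1}
    - {"delta_pos": [0,0,0.4],"rotation": [0,0,7.05],"jaw": 1}
    - {"delta_pos": [0,0,0.4],"rotation": [0,0,7.05],"jaw": 1}
    - {"delta_pos": [0,0,0.4],"rotation": [0,0,7.05],"jaw": 1}
    - {"delta_pos": [0,0,0.4],"rotation": [0,0,7.05],"jaw": 1}
    - {"delta_pos": [0,0,0.4],"rotation": [0,0,7.05],"jaw": 1}
    - {"delta_pos": [0,0,0.4],"rotation": [0,0,7.05],"jaw": 1}
    - {"delta_pos": [0,0,0.4],"rotation": [0,0,7.05],"jaw": 1}
    - {"delta_pos": [0,0,0.4],"rotation": [0,0,7.05],"jaw": 1}
    - {"delta_pos": [0,0,0.4],"rotation": [0,0,7.05],"jaw": 1}

```text
clock: 0.93
eef_pos: [0.2789, 0.559, 0.199]
tool_rot: [-3.141, 0.001, 1.442]
force: [0.0, -0.2, -0.4]
grip_width: 0.0884
finger_force: 0.0
```

Emit:
servo_tool:
  motion:
    - {"delta_pos": [-2,2.38,0],"rotation": [0,0,0],"jaw": 1}
    - {"delta_pos": [-2,2.38,0],"rotation": [0,0,0],"jaw": 1}
    - {"delta_pos": [-2,2.38,0],"rotation": [0,0,0],"jaw": 1}
    - {"delta_pos": [-2,2.38,0],"rotation": [0,0,0],"jaw": 1}
    - {"delta_pos": [-2,2.38,0],"rotation": [0,0,0],"jaw": 1}
    - {"delta_pos": [-2,2.38,0],"rotation": [0,0,0],"jaw": 1}
    - {"delta_pos": [-2,2.38,0],"rotation": [0,0,0],"jaw": 1}
    - {"delta_pos": [-2,2.38,0],"rotation": [0,0,0],"jaw": 1}
    - {"delta_pos": [-2,2.38,0],"rotation": [0,0,0],"jaw": 1}
    - {"delta_pos": [-2,2.38,0],"rotation": [0,0,0],"jaw": 1}

```text
clock: 1.77
eef_pos: [0.4915, 0.3304, 0.1994]
tool_rot: [-3.141, 0.0, 1.448]
force: [0.0, -0.3, 0.3]
grip_width: 0.088
finger_force: 0.0
```

Emit:
servo_tool:
  motion:
    - {"delta_pos": [0.1,0,1.25],"rotation": [0,0,0],"jaw": 1}
    - {"delta_pos": [0,0,1.25],"rotation": [0,0,0],"jaw": 1}
    - {"delta_pos": [0,0,1.25],"rotation": [0,0,0],"jaw": 0.6}
    - {"delta_pos": [0,0,1.25],"rotation": [0,0,0],"jaw": 0.6}
    - {"delta_pos": [0,0,1.25],"rotation": [0,0,0],"jaw": 0.6}
    - {"delta_pos": [0,0,1.25],"rotation": [0,0,0],"jaw": 0.6}
    - {"delta_pos": [0,0,1.25],"rotation": [0,0,0],"jaw": 0.6}
    - {"delta_pos": [0,0,1.25],"rotation": [0,0,0],"jaw": 0.6}
    - {"delta_pos": [0,0,1.25],"rotation": [0,0,0],"jaw": 0.6}
    - {"delta_pos": [0,0,1.25],"rotation": [0,0,0],"jaw": 0.6}

```text
clock: 2.6
eef_pos: [0.4909, 0.3327, 0.0734]
tool_rot: [-3.142, 0.0, 1.448]
force: [1.3, -0.4, -0.3]
grip_width: 0.0527
finger_force: 0.0
```

Emit:
servo_tool:
  motion:
    - {"delta_pos": [0,0,0],"rotation": [0,0,0],"jaw": 0}
    - {"delta_pos": [0,0,0],"rotation": [0,0,0],"jaw": 0}
    - {"delta_pos": [0,0,0],"rotation": [0,0,0],"jaw": 0}
    - {"delta_pos": [0,0,0],"rotation": [0,0,0],"jaw": 0}
    - {"delta_pos": [0,0,0],"rotation": [0,0,0],"jaw": 0}
    - {"delta_pos": [0,0,0],"rotation": [0,0,0],"jaw": 0}
    - {"delta_pos": [0,0,0],"rotation": [0,0,0],"jaw": 0}
    - {"delta_pos": [0,0,0],"rotation": [0,0,0],"jaw": 0}
    - {"delta_pos": [0,0,0],"rotation": [0,0,0],"jaw": 0}
    - {"delta_pos": [0,0,0],"rotation": [0,0,0],"jaw": 0}
  newtons: 30

```text
clock: 3.43
eef_pos: [0.4908, 0.333, 0.0749]
tool_rot: [-3.141, -0.0, 1.449]
force: [-1.8, -0.1, 2.6]
grip_width: 0.0119
finger_force: 30.0
```

Emit:
servo_tool:
  motion:
    - {"delta_pos": [0,0,-0.5],"rotation": [0,0,0],"jaw": 0}
    - {"delta_pos": [0,0,-1.2],"rotation": [0,0,0],"jaw": 0}
    - {"delta_pos": [0,0,-1.5],"rotation": [0,0,0],"jaw": 0}
    - {"delta_pos": [0,0,-1.5],"rotation": [0,0,0],"jaw": 0}
    - {"delta_pos": [0,0,-1.5],"rotation": [0,0,0],"jaw": 0}
    - {"delta_pos": [0,0,-1.5],"rotation": [0,0,0],"jaw": 0}
    - {"delta_pos": [0,0,-1.5],"rotation": [0,0,0],"jaw": 0}
    - {"delta_pos": [0,0,-1.5],"rotation": [0,0,0],"jaw": 0}
    - {"delta_pos": [0,0,-1.5],"rotation": [0,0,0],"jaw": 0}
    - {"delta_pos": [0,0,-0.8],"rotation": [0,0,0],"jaw": 0}

```text
clock: 4.27
eef_pos: [0.4917, 0.3325, 0.207]
tool_rot: [3.14, -0.001, 1.448]
force: [0.6, 0.4, -3.1]
grip_width: 0.012
finger_force: 30.0
```

Run:
```python
from h import *
c,f,R,t=cam("side"); im=c["pixels"]; cv2.imwrite("pics/s1.png",cv2.resize(im[60:240,230:430],None,fx=3,fy=3))
s=bot.sense(); print(s["eef_pos"],s["tool_rot"],s["force"],s["torque"],s["finger_force"],s["grip_width"])
```

```text
[0.49208853 0.3329085  0.20787292] [ 3.13887945e+00 -2.63098160e-03  1.44781148e+00] [ 0.74380565  0.0711135  -2.58774189] [ 0.03487144  0.00622855 -0.02920051] 29.999027252197266 0.01200370838337124
```

View pics/s1.png

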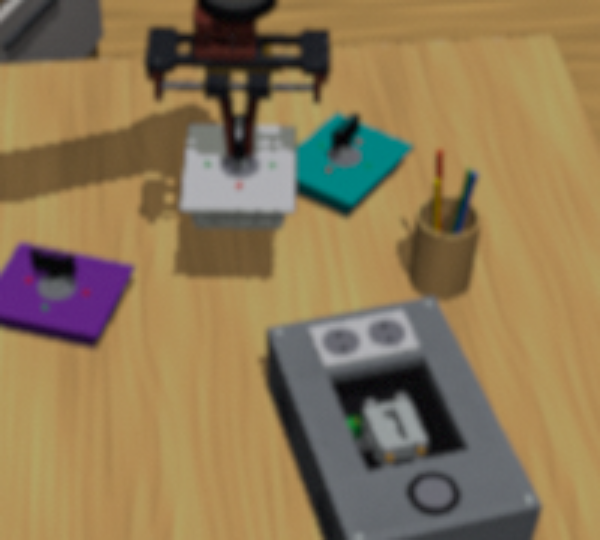

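The cover hangs level in the gripper at (238,165). The box is at (400,430) and clear. Carrying it over the hatch.

Emit:
servo_tool:
  motion:
    - {"delta_pos": [-1.5,0.9,0],"rotation": [0,0,0],"jaw": 0}
    - {"delta_pos": [-2.8,1.66,0],"rotation": [0,0,0],"jaw": 0}
    - {"delta_pos": [-3.1,1.84,0],"rotation": [0,0,0],"jaw": 0}
    - {"delta_pos": [-3.1,1.84,0],"rotation": [0,0,0],"jaw": 0}
    - {"delta_pos": [-3.1,1.84,0],"rotation": [0,0,0],"jaw": 0}
    - {"delta_pos": [-3.1,1.84,0],"rotation": [0,0,0],"jaw": 0}
    - {"delta_pos": [-3.1,1.84,0],"rotation": [0,0,0],"jaw": 0}
    - {"delta_pos": [-3.1,1.84,0],"rotation": [0,0,0],"jaw": 0}
    - {"delta_pos": [-2.5,1.48,0],"rotation": [0,0,0],"jaw": 0}
    - {"delta_pos": [-1.4,0.83,0],"rotation": [0,0,0],"jaw": 0}

```text
clock: 5.15
eef_pos: [0.6168, 0.042, 0.2043]
tool_rot: [3.141, 0.003, 1.444]
force: [0.4, -1.3, -3.3]
grip_width: 0.0115
finger_force: 30.0
```

Emit:
servo_tool:
  motion:
    - {"delta_pos": [0,0,0],"rotation": [0,0,-4.1],"jaw": 0}
    - {"delta_pos": [0,0,0],"rotation": [0,0,-4.1],"jaw": 0}
    - {"delta_pos": [0,0,0],"rotation": [0,0,-4.1],"jaw": 0}
    - {"delta_pos": [0,0,0],"rotation": [0,0,-4.05],"jaw": 0}
    - {"delta_pos": [0,0,0.5],"rotation": [0,0,0],"jaw": 0}
    - {"delta_pos": [0,0,0.5],"rotation": [0,0,0],"jaw": 0}
    - {"delta_pos": [0,0,0.5],"rotation": [0,0,0],"jaw": 0}
    - {"delta_pos": [0,0,0.5],"rotation": [0,0,0],"jaw": 0}
    - {"delta_pos": [0,0,0],"rotation": [0,0,0],"jaw": 0}
    - {"delta_pos": [0,0,0],"rotation": [0,0,0],"jaw": 0}

```text
clock: 5.98
eef_pos: [0.6158, 0.0473, 0.184]
tool_rot: [-3.141, 0.0, 1.733]
force: [0.5, 0.2, -3.2]
grip_width: 0.0115
finger_force: 30.0
```

```bash
cat > look.py <<'E'
from h import *
import sys
s=bot.sense(); e=s["eef_pos"]; print(e,np.degrees(s["tool_rot"]),s["force"])
zt=e[2]-0.0749+0.038
for n in("top","side"):
    c,f,R,t=cam(n); W=cloud(c,f,R,t); cv2.imwrite(f"pics/{n}_{sys.argv[1]}.png",c["pixels"])
    hsv=cv2.cvtColor(c["pixels"],cv2.COLOR_BGR2HSV)
    d=np.hypot(W[...,0]-e[0],W[...,1]-e[1])
    for zz,l in((zt,"plate"),(0.09,"box")):
        m=(abs(W[...,2]-zz)<0.008)&(d<(.098 if l=="plate" else .19))
        if l=="plate": m&=(hsv[...,1]<60)&(hsv[...,2]>80)
        m=cv2.morphologyEx(m.astype(np.uint8),cv2.MORPH_OPEN,np.ones((3,3)))>0
        if m.sum()>50: print(n,l,m.sum(),cv2.minAreaRect((W[m][:,:2]*1000).astype(np.float32)),np.median(W[m][:,2]))
E
python3 look.py h1
```

```text
[0.61582212 0.04727884 0.18402302] [-1.79937650e+02  8.35911837e-03  9.93039089e+01] [ 0.4795643   0.15850667 -3.19162599]
top plate 204 ((617.6329345703125, 111.42759704589844), (96.15283203125, 21.616540908813477), 1.6855015754699707) 0.14595745300128868
top box 2484 ((617.6514892578125, 46.21619415283203), (181.40635681152344, 280.53179931640625), 9.47433853149414) 0.09053395095499914
side plate 1308 ((614.413330078125, 46.370155334472656), (117.00406646728516, 142.81158447265625), 9.990660667419434) 0.14663477665202668
side box 2574 ((614.9043579101562, 48.411102294921875), (182.88780212402344, 285.5092468261719), 9.63624095916748) 0.0896772105648579
```

Emit:
servo_tool:
  motion:
    - {"delta_pos": [0.06,0.11,0.3],"rotation": [0,0,0],"jaw": 0}
    - {"delta_pos": [0,0,0.5],"rotation": [0,0,0],"jaw": 0}
    - {"delta_pos": [0,0,0.5],"rotation": [0,0,0],"jaw": 0}
    - {"delta_pos": [0,0,0.4],"rotation": [0,0,0],"jaw": 0}
    - {"delta_pos": [0,0,0.3],"rotation": [0,0,0],"jaw": 0}
    - {"delta_pos": [0,0,0.3],"rotation": [0,0,0],"jaw": 0}
    - {"delta_pos": [0,0,0.3],"rotation": [0,0,0],"jaw": 0}
    - {"delta_pos": [0,0,0.2],"rotation": [0,0,0],"jaw": 0}
    - {"delta_pos": [0,0,0.2],"rotation": [0,0,0],"jaw": 0}
    - {"delta_pos": [0,0,0],"rotation": [0,0,0],"jaw": 0}

```text
clock: 6.92
eef_pos: [0.6169, 0.048, 0.1542]
tool_rot: [-3.141, -0.0, 1.734]
force: [-1.1, -0.2, -2.6]
grip_width: 0.0118
finger_force: 30.0
```

Emit:
servo_tool:
  motion:
    - {"delta_pos": [0,0,0.2],"rotation": [0,0,0],"jaw": 0}
    - {"delta_pos": [0,0,0.2],"rotation": [0,0,0],"jaw": 0}
    - {"delta_pos": [0,0,0.2],"rotation": [0,0,0],"jaw": 0}
    - {"delta_pos": [0,0,0.2],"rotation": [0,0,0],"jaw": 0}
    - {"delta_pos": [0,0,0.2],"rotation": [0,0,0],"jaw": 0}
    - {"delta_pos": [0,0,0.2],"rotation": [0,0,0],"jaw": 0}
    - {"delta_pos": [0,0,0.2],"rotation": [0,0,0],"jaw": 0}
    - {"delta_pos": [0,0,0.2],"rotation": [0,0,0],"jaw": 0}
    - {"delta_pos": [0,0,0.1],"rotation": [0,0,0],"jaw": 0}
    - {"delta_pos": [0,0,0],"rotation": [0,0,0],"jaw": 0}

```text
clock: 7.75
eef_pos: [0.6169, 0.048, 0.1373]
tool_rot: [-3.141, -0.0, 1.734]
force: [0.0, -0.6, -3.6]
grip_width: 0.0115
finger_force: 30.0
```

Emit:
servo_tool:
  motion:
    - {"delta_pos": [0,0,0.1],"rotation": [0,0,0],"jaw": 0}
    - {"delta_pos": [0,0,0.1],"rotation": [0,0,0],"jaw": 0}
    - {"delta_pos": [0,0,0.1],"rotation": [0,0,0],"jaw": 0}
    - {"delta_pos": [0,0,0.1],"rotation": [0,0,0],"jaw": 0}
    - {"delta_pos": [0,0,0.05],"rotation": [0,0,0],"jaw": 0}
    - {"delta_pos": [0,0,0.05],"rotation": [0,0,0],"jaw": 0}
    - {"delta_pos": [0,0,0],"rotation": [0,0,0],"jaw": 0}
    - {"delta_pos": [0,0,0],"rotation": [0,0,0],"jaw": 0}
    - {"delta_pos": [0,0,0],"rotation": [0,0,0],"jaw": 0}
    - {"delta_pos": [0,0,0],"rotation": [0,0,0],"jaw": 0}

```text
clock: 8.58
eef_pos: [0.6172, 0.0481, 0.1329]
tool_rot: [3.141, -0.0, 1.734]
force: [-0.4, 0.6, 3.6]
grip_width: 0.0122
finger_force: 30.0
```

```bash
python3 look.py h2; python3 -c "
import cv2;a=cv2.imread('pics/side_h2.png');cv2.imwrite('pics/s2.png',cv2.resize(a[120:270,290:430],None,fx=4,fy=4,interpolation=2))"
```

```text
[0.6171995  0.04805612 0.13287252] [ 1.79982560e+02 -6.54245904e-03  9.93359337e+01] [-0.40387424  0.59895935  3.61018325]
top plate 345 ((609.818115234375, 124.05664825439453), (37.80930709838867, 111.43283081054688), 87.45082092285156) 0.0935565461193146
top box 2812 ((617.5108642578125, 46.353233337402344), (181.85923767089844, 280.1896057128906), 9.317630767822266) 0.09057687442351825
side plate 1693 ((617.3326416015625, 35.8567008972168), (165.3268280029297, 183.630126953125), 88.94366455078125) 0.0946513718642853
side box 3680 ((615.0298461914062, 47.5574951171875), (182.41119384765625, 284.11328125), 9.44983196258545) 0.09077146387408282
```

View pics/s2.png

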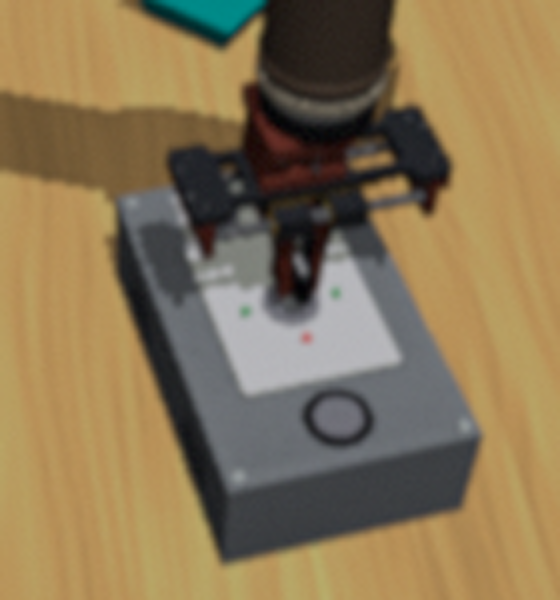

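The cover is seated flush: the white plate at (300,320) lies flat with the red and green marks visible, and load is just starting. Now I'll feel for the floor in small steps.

Emit:
servo_tool:
  motion:
    - {"delta_pos": [0,0,0.1],"rotation": [0,0,0],"jaw": 0}
    - {"delta_pos": [0,0,0.1],"rotation": [0,0,0],"jaw": 0}
    - {"delta_pos": [0,0,0.1],"rotation": [0,0,0],"jaw": 0}
    - {"delta_pos": [0,0,0.1],"rotation": [0,0,0],"jaw": 0}
    - {"delta_pos": [0,0,0.1],"rotation": [0,0,0],"jaw": 0}
    - {"delta_pos": [0,0,0],"rotation": [0,0,0],"jaw": 0}
    - {"delta_pos": [0,0,0],"rotation": [0,0,0],"jaw": 0}
    - {"delta_pos": [0,0,0],"rotation": [0,0,0],"jaw": 0}
    - {"delta_pos": [0,0,0],"rotation": [0,0,0],"jaw": 0}
    - {"delta_pos": [0,0,0],"rotation": [0,0,0],"jaw": 0}

```text
clock: 9.52
eef_pos: [0.6172, 0.048, 0.1277]
tool_rot: [3.141, -0.0, 1.734]
force: [-1.9, -0.4, 3.4]
grip_width: 0.012
finger_force: 30.0
```

Emit:
servo_tool:
  motion:
    - {"delta_pos": [0,0,0.04],"rotation": [0,0,0],"jaw": 0}
    - {"delta_pos": [0,0,0.04],"rotation": [0,0,0],"jaw": 0}
    - {"delta_pos": [0,0,0],"rotation": [0,0,0],"jaw": 0}
    - {"delta_pos": [0,0,0],"rotation": [0,0,0],"jaw": 0}
    - {"delta_pos": [0,0,0],"rotation": [0,0,0],"jaw": 0}
    - {"delta_pos": [0,0,0],"rotation": [0,0,0],"jaw": 0}
    - {"delta_pos": [0,0,0],"rotation": [0,0,0],"jaw": 0}
    - {"delta_pos": [0,0,0],"rotation": [0,0,0],"jaw": 0}
    - {"delta_pos": [0,0,0],"rotation": [0,0,0],"jaw": 0}
    - {"delta_pos": [0,0,0],"rotation": [0,0,0],"jaw": 0}

```text
clock: 10.35
eef_pos: [0.6172, 0.048, 0.1269]
tool_rot: [3.141, -0.0, 1.734]
force: [-1.8, -0.5, 3.9]
grip_width: 0.0119
finger_force: 30.0
```

Emit:
servo_tool:
  motion:
    - {"delta_pos": [0,0,0.04],"rotation": [0,0,0],"jaw": 0}
    - {"delta_pos": [0,0,0.04],"rotation": [0,0,0],"jaw": 0}
    - {"delta_pos": [0,0,0],"rotation": [0,0,0],"jaw": 0}
    - {"delta_pos": [0,0,0],"rotation": [0,0,0],"jaw": 0}
    - {"delta_pos": [0,0,0],"rotation": [0,0,0],"jaw": 0}
    - {"delta_pos": [0,0,0],"rotation": [0,0,0],"jaw": 0}
    - {"delta_pos": [0,0,0],"rotation": [0,0,0],"jaw": 0}
    - {"delta_pos": [0,0,0],"rotation": [0,0,0],"jaw": 0}
    - {"delta_pos": [0,0,0],"rotation": [0,0,0],"jaw": 0}
    - {"delta_pos": [0,0,0],"rotation": [0,0,0],"jaw": 0}

```text
clock: 11.18
eef_pos: [0.6172, 0.048, 0.126]
tool_rot: [3.142, 0.0, 1.734]
force: [-0.8, -0.6, 3.9]
grip_width: 0.0117
finger_force: 30.0
```

Emit:
servo_tool:
  motion:
    - {"delta_pos": [0,0,0.04],"rotation": [0,0,0],"jaw": 0}
    - {"delta_pos": [0,0,0.04],"rotation": [0,0,0],"jaw": 0}
    - {"delta_pos": [0,0,0],"rotation": [0,0,0],"jaw": 0}
    - {"delta_pos": [0,0,0],"rotation": [0,0,0],"jaw": 0}
    - {"delta_pos": [0,0,0],"rotation": [0,0,0],"jaw": 0}
    - {"delta_pos": [0,0,0],"rotation": [0,0,0],"jaw": 0}
    - {"delta_pos": [0,0,0],"rotation": [0,0,0],"jaw": 0}
    - {"delta_pos": [0,0,0],"rotation": [0,0,0],"jaw": 0}
    - {"delta_pos": [0,0,0],"rotation": [0,0,0],"jaw": 0}
    - {"delta_pos": [0,0,0],"rotation": [0,0,0],"jaw": 0}

```text
clock: 12.02
eef_pos: [0.6172, 0.0481, 0.1253]
tool_rot: [3.141, -0.0, 1.734]
force: [-0.4, -0.9, 4.5]
grip_width: 0.0117
finger_force: 30.0
```

Emit:
servo_tool:
  motion:
    - {"delta_pos": [0,0,0.04],"rotation": [0,0,0],"jaw": 0}
    - {"delta_pos": [0,0,0.04],"rotation": [0,0,0],"jaw": 0}
    - {"delta_pos": [0,0,0],"rotation": [0,0,0],"jaw": 0}
    - {"delta_pos": [0,0,0],"rotation": [0,0,0],"jaw": 0}
    - {"delta_pos": [0,0,0],"rotation": [0,0,0],"jaw": 0}
    - {"delta_pos": [0,0,0],"rotation": [0,0,0],"jaw": 0}
    - {"delta_pos": [0,0,0],"rotation": [0,0,0],"jaw": 0}
    - {"delta_pos": [0,0,0],"rotation": [0,0,0],"jaw": 0}
    - {"delta_pos": [0,0,0],"rotation": [0,0,0],"jaw": 0}
    - {"delta_pos": [0,0,0],"rotation": [0,0,0],"jaw": 0}

```text
clock: 12.85
eef_pos: [0.6172, 0.048, 0.1247]
tool_rot: [3.141, -0.0, 1.734]
force: [-1.1, 0.3, 4.8]
grip_width: 0.0116
finger_force: 30.0
```

Emit:
servo_tool:
  motion:
    - {"delta_pos": [0,0,0.04],"rotation": [0,0,0],"jaw": 0}
    - {"delta_pos": [0,0,0.04],"rotation": [0,0,0],"jaw": 0}
    - {"delta_pos": [0,0,0],"rotation": [0,0,0],"jaw": 0}
    - {"delta_pos": [0,0,0],"rotation": [0,0,0],"jaw": 0}
    - {"delta_pos": [0,0,0],"rotation": [0,0,0],"jaw": 0}
    - {"delta_pos": [0,0,0],"rotation": [0,0,0],"jaw": 0}
    - {"delta_pos": [0,0,0],"rotation": [0,0,0],"jaw": 0}
    - {"delta_pos": [0,0,0],"rotation": [0,0,0],"jaw": 0}
    - {"delta_pos": [0,0,0],"rotation": [0,0,0],"jaw": 0}
    - {"delta_pos": [0,0,0],"rotation": [0,0,0],"jaw": 0}

```text
clock: 13.68
eef_pos: [0.6173, 0.048, 0.1246]
tool_rot: [3.141, -0.0, 1.734]
force: [-3.4, 0.3, 12.3]
grip_width: 0.0119
finger_force: 30.0
```

It landed: force jumped from 4.8 to 12.3 N at z ≈ 0.1247, a depth of about 8.2 mm. I'll ease off 1 mm, start the turn, and check for a jam.

Emit:
servo_tool:
  motion:
    - {"delta_pos": [0,0,-0.05],"rotation": [0,0,0],"jaw": 0}
    - {"delta_pos": [0,0,-0.05],"rotation": [0,0,0],"jaw": 0}
    - {"delta_pos": [0,0,0],"rotation": [0,0,0],"jaw": 0}
    - {"delta_pos": [0,0,0],"rotation": [0,0,0],"jaw": 0}
    - {"delta_pos": [0,0.01,0],"rotation": [0,0,4],"jaw": 0}
    - {"delta_pos": [0,0.01,0],"rotation": [0,0,4],"jaw": 0}
    - {"delta_pos": [0,0.01,0],"rotation": [0,0,4],"jaw": 0}
    - {"delta_pos": [0,0.01,0],"rotation": [0,0,4],"jaw": 0}
    - {"delta_pos": [0,0,0],"rotation": [0,0,0],"jaw": 0}
    - {"delta_pos": [0,0,0],"rotation": [0,0,0],"jaw": 0}

```text
clock: 14.52
eef_pos: [0.6172, 0.048, 0.1246]
tool_rot: [-3.141, 0.0, 1.454]
force: [-1.6, -0.5, 6.9]
grip_width: 0.0121
finger_force: 30.0
```

```bash
python3 -c "
from plant import bot
s=bot.sense();print(s['torque'],s['force'])"
```

```text
[-0.10340206  0.5460505  -0.06521535] [-1.6332321  -0.47323194  6.87711286]
```

Emit:
servo_tool:
  motion:
    - {"delta_pos": [0,0.01,-0.03],"rotation": [0,0,5],"jaw": 0}
    - {"delta_pos": [0,0.01,0],"rotation": [0,0,5],"jaw": 0}
    - {"delta_pos": [0,0.01,0],"rotation": [0,0,5],"jaw": 0}
    - {"delta_pos": [0,0.01,0],"rotation": [0,0,5],"jaw": 0}
    - {"delta_pos": [0,0.01,0],"rotation": [0,0,5],"jaw": 0}
    - {"delta_pos": [0,0.01,0],"rotation": [0,0,5],"jaw": 0}
    - {"delta_pos": [0,0.01,0],"rotation": [0,0,5],"jaw": 0}
    - {"delta_pos": [0,0.01,0],"rotation": [0,0,5],"jaw": 0}
    - {"delta_pos": [0,0,0],"rotation": [0,0,0],"jaw": 0}
    - {"delta_pos": [0,0,0],"rotation": [0,0,0],"jaw": 0}

```text
clock: 15.35
eef_pos: [0.6172, 0.048, 0.1246]
tool_rot: [-3.14, 0.002, 0.756]
force: [-3.4, 0.8, 7.8]
grip_width: 0.0118
finger_force: 30.0
```

```bash
python3 -c "
from plant import bot
s=bot.sense();print(s['torque'],s['force'])"
```

```text
[ 0.07898408  1.0139964  -0.02668917] [-3.41502914  0.76769564  7.838361  ]
```

Emit:
servo_tool:
  motion:
    - {"delta_pos": [-0.03,-0.03,0],"rotation": [0,0,5],"jaw": 0}
    - {"delta_pos": [-0.03,-0.02,0],"rotation": [0,0,5],"jaw": 0}
    - {"delta_pos": [0,0,0],"rotation": [0,0,5],"jaw": 0}
    - {"delta_pos": [0,0,0],"rotation": [0,0,5],"jaw": 0}
    - {"delta_pos": [0,0,0],"rotation": [0,0,5],"jaw": 0}
    - {"delta_pos": [0,0,0],"rotation": [0,0,5],"jaw": 0}
    - {"delta_pos": [0,0,0],"rotation": [0,0,4],"jaw": 0}
    - {"delta_pos": [0,0,0],"rotation": [0,0,0],"jaw": 0}
    - {"delta_pos": [0,0,0],"rotation": [0,0,0],"jaw": 0}
    - {"delta_pos": [0,0,0],"rotation": [0,0,0],"jaw": 0}

```text
clock: 16.18
eef_pos: [0.6169, 0.0481, 0.1247]
tool_rot: [-3.141, 0.001, 0.163]
force: [-2.3, 1.3, 6.4]
grip_width: 0.0116
finger_force: 30.0
```

```bash
python3 -c "
from plant import bot
s=bot.sense();print(s['torque'],s['force'])"
```

```text
[ 0.24873357  0.62438226 -0.06305843] [-2.2662663   1.27873988  6.41470286]
```

Emit:
servo_tool:
  motion:
    - {"delta_pos": [0,0,-0.06],"rotation": [0,0,0],"jaw": 0}
    - {"delta_pos": [0,0,-0.06],"rotation": [0,0,0],"jaw": 0}
    - {"delta_pos": [0,0,-0.06],"rotation": [0,0,0],"jaw": 0}
    - {"delta_pos": [0,0,-0.06],"rotation": [0,0,0],"jaw": 0}
    - {"delta_pos": [0,0,-0.06],"rotation": [0,0,0],"jaw": 0}
    - {"delta_pos": [0,0,-0.06],"rotation": [0,0,0],"jaw": 0}
    - {"delta_pos": [0,0,-0.06],"rotation": [0,0,0],"jaw": 0}
    - {"delta_pos": [0,0,0],"rotation": [0,0,0],"jaw": 0}
    - {"delta_pos": [0,0,0],"rotation": [0,0,0],"jaw": 0}
    - {"delta_pos": [0,0,0],"rotation": [0,0,0],"jaw": 0}

```text
clock: 17.02
eef_pos: [0.6172, 0.0478, 0.129]
tool_rot: [-3.141, 0.0, 0.163]
force: [-4.1, 2.4, 4.2]
grip_width: 0.0122
finger_force: 30.0
```

Emit:
servo_tool:
  motion:
    - {"delta_pos": [-0.03,-0.03,-0.05],"rotation": [0,0,0],"jaw": 0}
    - {"delta_pos": [-0.03,-0.03,-0.05],"rotation": [0,0,0],"jaw": 0}
    - {"delta_pos": [0,0,-0.03],"rotation": [0,0,0],"jaw": 0}
    - {"delta_pos": [0,0,-0.03],"rotation": [0,0,0],"jaw": 0}
    - {"delta_pos": [0,0,0],"rotation": [0,0,0],"jaw": 0}
    - {"delta_pos": [0,0,0],"rotation": [0,0,0],"jaw": 0}
    - {"delta_pos": [0,0,0],"rotation": [0,0,0],"jaw": 0}
    - {"delta_pos": [0,0,0],"rotation": [0,0,0],"jaw": 0}
    - {"delta_pos": [0,0,0],"rotation": [0,0,0],"jaw": 0}
    - {"delta_pos": [0,0,0],"rotation": [0,0,0],"jaw": 0}

```text
clock: 17.85
eef_pos: [0.6169, 0.048, 0.1305]
tool_rot: [3.141, -0.0, 0.163]
force: [2.4, 0.4, -6.1]
grip_width: 0.0121
finger_force: 30.0
```

The locked detent holds: drawing up stops at z = 0.1305 with a reaction of −6 N. Now I'll relax the pull and release.

Emit:
servo_tool:
  motion:
    - {"delta_pos": [0,0,0.06],"rotation": [0,0,0],"jaw": 0}
    - {"delta_pos": [0,0,0],"rotation": [0,0,0],"jaw": 0}
    - {"delta_pos": [0,0,0],"rotation": [0,0,0],"jaw": 0.4}
    - {"delta_pos": [0,0,0],"rotation": [0,0,0],"jaw": 0.5}
    - {"delta_pos": [0,0,0],"rotation": [0,0,0],"jaw": 0.6}
    - {"delta_pos": [0,0,0],"rotation": [0,0,0],"jaw": 0.6}
    - {"delta_pos": [0,0,0],"rotation": [0,0,0],"jaw": 0.6}
    - {"delta_pos": [0,0,0],"rotation": [0,0,0],"jaw": 0.6}
    - {"delta_pos": [0,0,0],"rotation": [0,0,0],"jaw": 0.6}
    - {"delta_pos": [0,0,0],"rotation": [0,0,0],"jaw": 0.6}

```text
clock: 18.68
eef_pos: [0.6167, 0.0482, 0.1301]
tool_rot: [-3.142, 0.0, 0.163]
force: [-0.4, 0.2, 0.4]
grip_width: 0.0528
finger_force: 0.0
```

Emit:
servo_tool:
  motion:
    - {"delta_pos": [0,0,-1],"rotation": [0,0,0],"jaw": 0.6}
    - {"delta_pos": [0,0,-1.5],"rotation": [0,0,0],"jaw": 0.6}
    - {"delta_pos": [0,0,-1.5],"rotation": [0,0,0],"jaw": 0.6}
    - {"delta_pos": [0,0,-1.5],"rotation": [0,0,0],"jaw": 0.6}
    - {"delta_pos": [-1.5,0,-1.5],"rotation": [0,0,0],"jaw": 0.6}
    - {"delta_pos": [-3,0,-1.5],"rotation": [0,0,0],"jaw": 0.6}
    - {"delta_pos": [-3,0,-1],"rotation": [0,0,0],"jaw": 0.6}
    - {"delta_pos": [-3,0,0],"rotation": [0,0,0],"jaw": 0.6}
    - {"delta_pos": [-3,0,0],"rotation": [0,0,0],"jaw": 0.6}
    - {"delta_pos": [-2,0,0],"rotation": [0,0,0],"jaw": 0.6}

```text
clock: 19.52
eef_pos: [0.4614, 0.0222, 0.2254]
tool_rot: [-3.14, 0.001, 0.162]
force: [-0.4, -0.5, 0.7]
grip_width: 0.0527
finger_force: 0.0
```

Run:
```python
from h import *
s=bot.sense(); print(s["clock"],s["eef_pos"],s["force"],s["grip_width"])
out=[]
for n,b in(("top",(110,210,270,400)),("side",(140,270,300,430))):
    c,f,R,t=cam(n); W=cloud(c,f,R,t); z=W[...,2]; d=np.hypot(W[...,0]-.6175,W[...,1]-.0463)
    m=(z>.125)&(z<.165)&(d<.05); print(n,m.sum(),cv2.minAreaRect((W[m][:,:2]*1000).astype(np.float32)) if m.sum()>5 else "", np.percentile(z[m],[50,95]) if m.sum() else "")
    m=(z>.09)&(z<.1)&(d<.06)&(d>.03); print("plate z",np.median(z[m]))
    out.append(cv2.resize(c["pixels"][b[0]:b[1],b[2]:b[3]],(390,300),interpolation=2))
cv2.imwrite("pics/f.png",np.hstack(out))
```

```text
19.5167 [0.46140125 0.02220127 0.22537347] [-0.35990869 -0.52722306  0.72939612] 0.05273370231458049
top 80 ((621.1235961914062, 47.195106506347656), (46.293914794921875, 12.057940483093262), 9.006052017211914) [0.14171639 0.1454214 ]
plate z 0.09566616232243816
side 116 ((615.90576171875, 46.85839080810547), (49.7354850769043, 14.628612518310547), 10.762313842773438) [0.13778575 0.14284793]
plate z 0.09557959115197534
```

View pics/f.png

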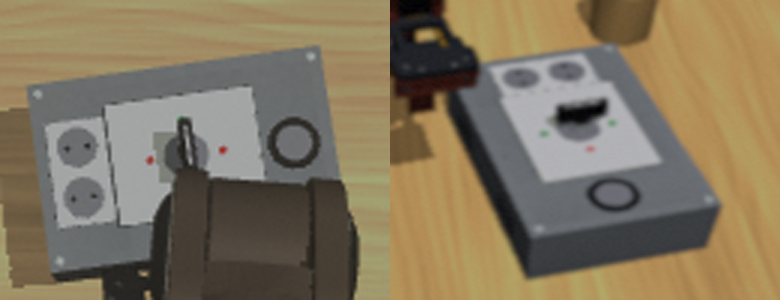

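The final view shows the cover flush, with the plate top at 0.0957 m. The bar lies along the green marks at (185,140) in the top crop and (580,112) in the side crop, and its top sits about 2.5 mm below free height, so it is in the detent.

```bash
python3 -c "
from plant import bot
print(bot.sign_off())"
```

```text
the job is handed in; nothing more can be done
None
```

The cover is fully home, and the wing was pushed in until it landed, turned a quarter turn clockwise and sprang up into its locked detent. The highest wrist-force reading was 12.8 N (readings only at the end of each move), the gripper is clear of the box, and the job was handed in at about 19.6 s.

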